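# Clamp the glued tea box with the squeeze-grip clamp and keep holding

## Robot

A 6-joint arm with a two-finger parallel gripper is mounted at the origin on the work surface. World frame = base frame: x ahead of the robot, y to its left, z up, the work surface at z = 0. Lengths are in m, angles in rad, forces in N, time in s.
With the tool pointing down it reaches from about 0.35 to 0.975 m from the base axis. Payload 4.9 kg.
Tool frame: the origin (TCP) lies at the very end of the fingers, on their centre line; the grasp point (between the pads) lies 19 mm behind it; z points along the fingers, x is the direction in which the jaws open and shut, and the axes are right-handed (so a half turn about z gives the same grasp; the last joint's range is limited). The gripper opens to 85 mm and grips with 20 to 120 N. Pads are 22 mm wide; open, the fingers measure 114 mm over their backs; the gripper's body (76 mm by 85 mm) begins 54 mm behind the grasp point. The pads swing forward as they close: fully open they stand 13 mm farther back than shut.
Start: joints at [1.146, 0.053, 1.613, -0, 1.476, -0.119], TCP at [0.188, 0.596, 0.231] pointing down, gripper open.
Joint ranges: [-3.01, 3.01], [-1.01, 2.22], [0.06, 2.58], [-1.02, 4.17], [0.09, 2.62], [-3.14, 3.14]. Speed limits (rad/s): [2.57, 2.57, 3.14, 3.14, 3.14, 3.14].

## Interface

Orientations are given as a rotation vector (axis times angle).
In Python, from station import ctrl, get_image, calibration, job gives the robot as it stands.
- The arm moves only by the tool jog_arm, never from a script. Its argument "deltas" is a list of rows, each a list of 3 entries, a list of its own where there are three numbers: the turn, a rotation vector about the tool's x, y, z in degrees, then the shift along the tool's x, y, z in m, then the finger opening in m, from 0 to 0.0854. In form: [[[ax, ay, az], [tx, ty, tz], gripper], ...]. A call has 1 to 12 rows; each row is the pose to reach, as a shift and turn from the pose commanded when the call began, along the tool's axes at that moment; what a row does not reach only later rows make up. A row lasts 1/12 s, in which the tool goes at most 41.7 mm and 7.16 degrees, less where a joint would pass 70% of its speed; a pose out of reach is approached as far as the arm can. A call with a gripper value outside its range is refused whole. The fingers move at their own pace and stop on an object; "squeeze" is the grip in N (left out, the last holds). Time passes only in rows, so rows that repeat a pose let the fingers close. It gives the time, the measured TCP pose, the force and the opening at its end, in the units of the state.
- ctrl.get_obs(): the state, without advancing time (a new reading comes with each control period).
- get_image(name): name is "scene" or "top"; returns the picture (400x640x3 uint8, red, green, blue); there is no depth.
- calibration(name): a dict with "mtx" (3x3 intrinsics, pixels), "origin" and "rotation" of the camera in the world. Camera axes: x right, y up, looking along -z (the intrinsics and any distortion apply to the point x, -y, -z); pixel columns grow to the right and rows downward; lengths in m; the calibration is good to about 2 mm. A picture is of the moment at which its call begins. calibration takes no time and is no camera call.
- job.finish_job(): hands the job in, once; it reports no verdict.
The state is a dict: "t": time; "q": joint angles; "dq": joint speeds; "effort": joint torques, N m; "tool_pos": TCP position; "tool_rot": TCP orientation; "contact_force": force on the tool from outside, world axes, zero at the start; "wrist_torque": the same for the moment, N m; "opening": finger opening in m.
Only numpy, scipy, OpenCV 4.12 (cv2) and the standard library are available. Lean on these libraries where they do the work, as an engineer would, in place of code of your own. Each camera call takes 0.05 s, during which the arm holds its last target.

## Task

First turn the black dial on the blue bench clamp clockwise until its white pointer meets the red index mark; that sets the back stop. Then pump the two orange-and-black grip levers, squeezing them together and letting them spring back, until the jaw pad meets the wooden tea box, presses it against the back stop and the sprung pad is about half pressed in (pointer in the green band), never pushed in all the way. Finish while still squeezing the levers so that the box stays clamped, and leave the glue bottle, mug and tin alone.

Things in the scene. Friction and masses are not known exactly. Their poses are not given: they have to be found in the camera images.
- clamp: Ratchet clamp on a plywood board 500 x 130 x 18 mm, fixed. Origin: centre of the board's underside. x is the clamp axis, from the grip levers (x = -125 mm) past jaw pad and tea box to the back stop (about 150 mm) and dial (215 mm); z up. Blue housing at the levers 60 mm wide, 120 mm long, top 68 mm above the worktop; steel slider between the levers up to 87 mm. A rod sticks out behind.
- dial_grip (a point): On the dial's axis at the height to grip it, 92 mm above the worktop. The dial has a black bar grip 44 mm long, 14 mm wide, its top 7.5 mm above this point and its foot 19.5 mm below it, standing on a flat round plate 66 mm across. The x axis runs along the bar to its white-pointer end, z is up: pinch the bar across its 14 mm width (along y).
- dial (a joint): Dial angle, rad. Grows as it is turned clockwise seen from above; 0 to 2.4. The red index mark is at 1.70. Stiff: takes about 0.1 N m and stays where it is left. Each rad brings the back stop 4 mm nearer the levers.
- grip_centre (a point): Fixed point midway between the two rubber grips of the levers, 120 mm above the worktop; x along the clamp axis, along which the levers are squeezed together. The grips are level bars 12 mm thick, 40 mm long across the axis, 62 mm apart over their outsides at rest and 30 mm when fully squeezed. Take both between the fingers from above, one finger outside each, and close.
- lever_rear (a joint): Squeeze of the levers, rad: 0 sprung open, 0.2135 fully squeezed. Both levers are linked, each grip goes in 75 mm per rad and springs back. A full squeeze sends the jaw up to 30 mm forward (0.94 mm per mm the fingers close); opening fully lets the ratchet (8 mm rungs) bite anew, so a full pump gains about 24 mm. Takes 4 to 7 N on the grips with the jaw free, about 15 N with the pad half in.
- grip_rear (a point): Rubber grip of the lever farther from the tea box (the point is on the bar's axis, mid length).
- grip_front (a point): Rubber grip of the lever nearer the tea box (the point is on the bar's axis, mid length).
- gauge (a joint): How far the sprung jaw pad is pressed in towards its jaw, m: 0 free, 0.012 half in, 0.024 bottomed. Spring 600 N/m, so 0.012 is 7 N on the box. A black pointer on the pad shows it on the white scale of the jaw (green band 7 to 18 mm, red at the end). With the levers let go, the jaw slips back until no more than about 5 mm (3 N) is left.
- pad_front (a point): Centre of the pad's front face (the face towards the tea box); moves with the pad. The pad is 50 mm wide and 44 mm high, black rubber face, centre 55 mm above the worktop.
- tea_box: Loose wooden tea box with a dark glued-on front panel facing the pad, 50 mm along the clamp axis, 80 mm across, 64 mm high, about 0.2 kg, standing on the board (18 mm up) between the pad and the back stop. Origin at the centre of its underside. Fragile: a bottomed pad would crush it.
- back_stop: Blue stop with rubber face 64 mm wide on the clamp axis, top 66 mm above the worktop, moved by the dial. Its origin is not at its face, which is at clamp x = 155 mm less 4 mm per rad of the dial.
- glue_bottle: Bystander: white glue bottle 42 mm across, 105 mm high, on the robot's side of the board. Origin under its centre.
- mug: Bystander: blue mug 76 mm across, 85 mm high, beyond the board. Origin under its centre.
- snack_tin: Bystander: green tin 66 mm across, 75 mm high, beyond the board. Origin under its centre.

How it is judged:
By the outcome, as a careful person would: the job done as asked, in the order asked, and still so for the second after the job is handed in, while the arm keeps its last pose, push and grip.
It also fails if it takes over 72 s, if anything falls off the work surface, if the arm or the gripper's body presses on something with over 40 N, if the wrist force passes 120 N, or if a joint passes its speed limit or range.

## Working session

There is one attempt and no reset: what is moved stays moved. The work goes in short steps, Python scripts to look and compute and a tool call to move; the robot and the scene stay as the last step left them, time stands still between calls to the robot, and variables do not carry over. Pictures are saved under pics/ and viewed, and the job is handed in when it is done.

Besides the shell and the picture viewer there is one more tool, called after "Request:" as name(argument=value, ...) on one line, values as JSON. jog_arm: Moves the arm, as the interface text tells. Its arguments: {"type":"object","properties":{"deltas":{"type":"array","items":{"type":"array"}},"squeeze":{"type":"number"}},"required":["deltas"]}

```bash
mkdir -p pics; ls; python3 - <<'E'
from station import ctrl,get_image,calibration
import cv2
for n in("scene","top"):
    cv2.imwrite(f"pics/{n}0.png",get_image(n)[:,:,::-1]); print(calibration(n))
print(ctrl.get_obs())
E
```

```text
pics
{'mtx': array([[400.25274993,   0.        , 317.04454204],
       [  0.        , 400.25274993, 194.61154436],
       [  0.        ,   0.        ,   1.        ]]), 'origin': array([ 0.85248335, -0.33807876,  0.53449559]), 'rotation': array([0.7597248 , 0.25421795, 0.5895258 ])}
{'mtx': array([[439.08009774,   0.        , 317.25635368],
       [  0.        , 439.08009774, 196.6406016 ],
       [  0.        ,   0.        ,   1.        ]]), 'origin': array([0.50725686, 0.02551772, 0.82953315]), 'rotation': array([ 0.11896034, -0.05034207, -1.56205059])}
{'t': 0.1, 'q': array([ 1.14603089e+00,  5.32958630e-02,  1.61413777e+00, -4.09712550e-05,
        1.47598091e+00, -1.19005185e-01]), 'dq': array([-0.00039605, -0.00159806, -0.0021687 , -0.0020986 ,  0.00030304,
        0.00048339]), 'effort': array([ 6.21320796e-04, -3.94904065e+01, -3.71363461e+01, -1.32075438e-04,
        3.92085480e-03, -9.61232246e-06]), 'tool_pos': array([0.18792121, 0.59550124, 0.23019414]), 'tool_rot': array([ 2.53306981e+00,  1.85669329e+00, -2.46051409e-03]), 'contact_force': array([ 0.83485754, -0.7973347 , -0.60260317]), 'wrist_torque': array([-0.01173397,  0.02249166,  0.0482806 ]), 'opening': 0.08510835631940564}
```

View pics/scene0.png

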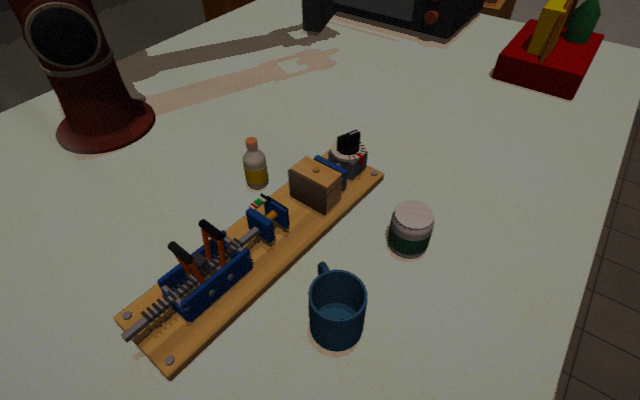

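View pics/top0.png

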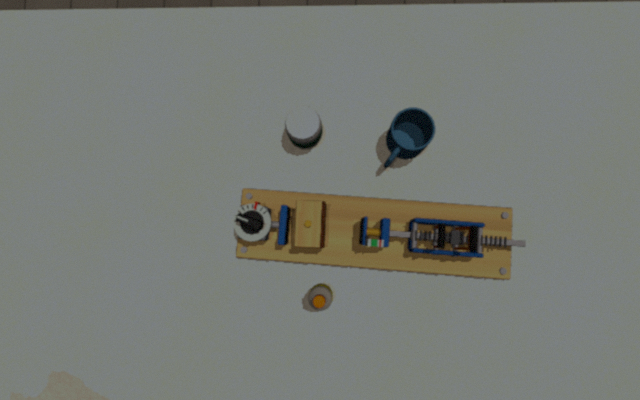

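```bash
cat > h.py <<'E'
import numpy as np,cv2
from scipy.spatial.transform import Rotation as R
from station import ctrl,get_image,calibration
def ray(n,u,v):
    c=calibration(n);K=c['mtx'];d=np.array([(u-K[0,2])/K[0,0],-(v-K[1,2])/K[1,1],-1])
    return np.array(c['origin']),R.from_rotvec(c['rotation']).apply(d)
def onz(n,u,v,z):
    o,d=ray(n,u,v);return o+d*(z-o[2])/d[2]
def proj(n,p):
    c=calibration(n);K=c['mtx'];q=R.from_rotvec(c['rotation']).inv().apply(np.array(p)-c['origin'])
    return np.array([K[0,2]+K[0,0]*q[0]/-q[2],K[1,2]-K[1,1]*q[1]/-q[2]])
E
python3 - <<'E'
from h import *
im=cv2.imread('pics/top0.png');hsv=cv2.cvtColor(im,cv2.COLOR_BGR2HSV)
print(hsv[255,330],hsv[350,300],hsv[200,400])
m=cv2.inRange(hsv,(8,90,40),(25,255,255));m=cv2.morphologyEx(m,cv2.MORPH_OPEN,np.ones((3,3)))
cs,_=cv2.findContours(m,cv2.RETR_EXTERNAL,2);c=max(cs,key=cv2.contourArea)
# undistort contour to plane z=.018
P=np.array([onz('top',u,v,.018)[:2] for u,v in c[:,0]],np.float32)
r=cv2.minAreaRect(P);print(r,cv2.boxPoints(r))
a=cv2.resize(im[170:290,220:350],None,fx=6,fy=5.0,interpolation=cv2.INTER_CUBIC);cv2.imwrite('pics/c1.png',np.clip(a*1.8,0,255).astype('uint8'))
a=cv2.resize(im[190:290,350:530],None,fx=4.4,fy=4.4,interpolation=cv2.INTER_CUBIC);cv2.imwrite('pics/c2.png',np.clip(a*1.8,0,255).astype('uint8'))
im=cv2.imread('pics/scene0.png')
a=cv2.resize(im[110:220,240:390],None,fx=5,fy=5,interpolation=cv2.INTER_CUBIC);cv2.imwrite('pics/c3.png',np.clip(a*1.5,0,255).astype('uint8'))
a=cv2.resize(im[190:350,110:310],None,fx=3.7,fy=3.7,interpolation=cv2.INTER_CUBIC);cv2.imwrite('pics/c4.png',np.clip(a*1.8,0,255).astype('uint8'))
E
```

```text
[ 21 121 126] [ 70  12 128] [ 18 105 107]
((0.5291661024093628, -0.04065597057342529), (0.4967978894710541, 0.12865427136421204), 85.99225616455078) [[ 0.44763535 -0.28395158]
 [ 0.575975   -0.2929434 ]
 [ 0.61069685  0.20263964]
 [ 0.4823572   0.21163145]]
```

View pics/c1.png

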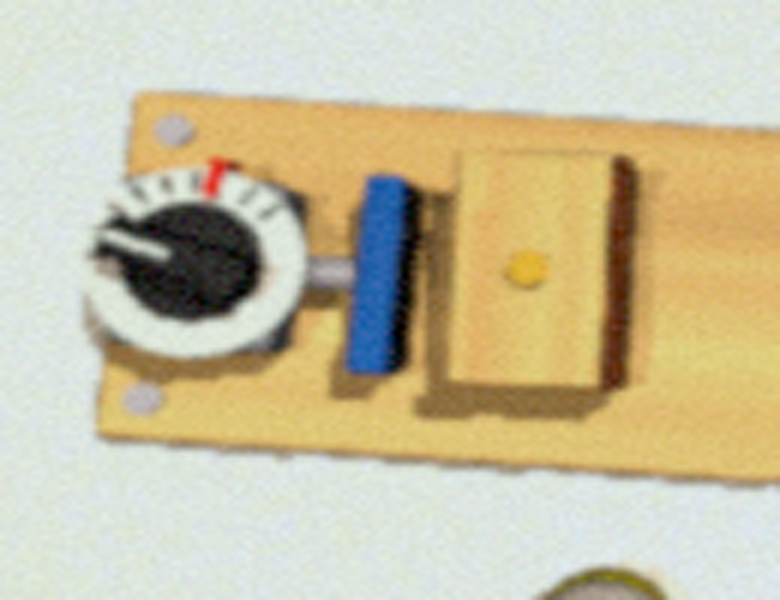

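View pics/c2.png

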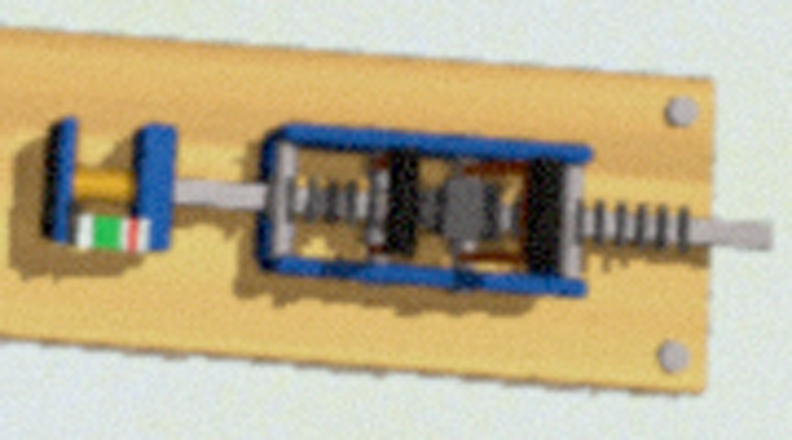

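View pics/c3.png

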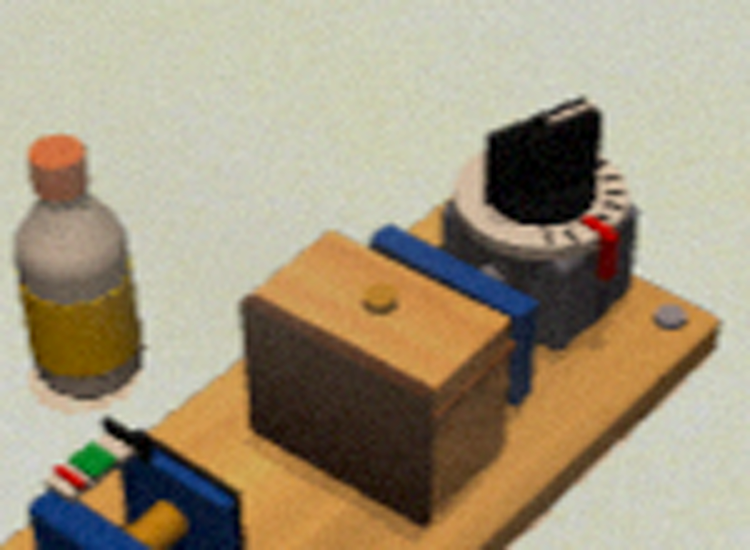

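View pics/c4.png

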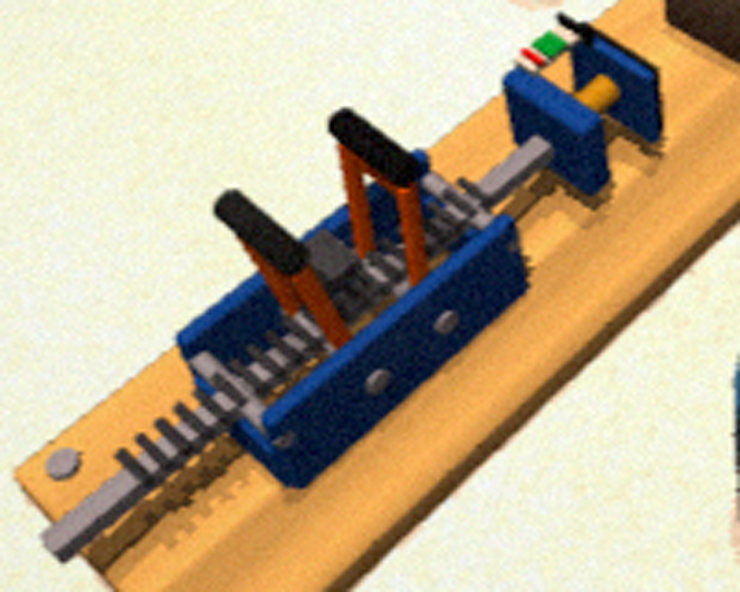

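```bash
python3 - <<'E'
from h import *
ex=np.array([.0699,.9976]);ey=np.array([-.9976,.0699]);c=np.array([.5292,-.0407])
def w(x,y,z):return np.append(c+ex*x+ey*y,z)
def cl(p):d=p[:2]-c;return np.round([d@ex*1e3,d@ey*1e3],1)
D=w(.215,0,.092);print('dial',D,'grip',w(-.125,0,.12))
for n in('scene','top'):print(n,'dial',proj(n,w(.215,0,.0995)),'gr',proj(n,w(-.150,0,.12)),proj(n,w(-.1,0,.12)))
def ang(p):d=p[:2]-D[:2];return np.degrees(np.arctan2(d[1],d[0])),np.linalg.norm(d)
print('ptr',ang(onz('top',236.7,216.4,.0995)),ang(onz('top',247.5,221,.0995)))
a,b=onz('top',236.7,216.4,.0995),onz('top',247.5,221,.0995);print('line',np.degrees(np.arctan2(*(a-b)[[1,0]])))
print('red',ang(onz('top',255.5,203.5,.0725)),ang(onz('top',255.3,209,.0725)))
print('scene ptr ends',ang(onz('scene',240+590/5,110+105/5,.0995)),ang(onz('scene',240+548/5,110+120/5,.0995)))
print('scene red',ang(onz('scene',240+597/5,110+225/5,.0725)))
print('padfront',cl(onz('top',350+48/4.4,190+180/4.4,.077)),'box front',cl(onz('top',220+605/6,170+270/5,.082)),'back',cl(onz('top',220+455/6,170+270/5,.082)),'stop',cl(onz('top',220+405/6,170+280/5,.066)))
for u,v in((404,200),(541,205)):pass
print('grips',cl(onz('top',350+400/4.4,190+200/4.4,.126)),cl(onz('top',350+543/4.4,190+215/4.4,.126)))
o=ctrl.get_obs();M=R.from_rotvec(o['tool_rot']).as_matrix();print(M.round(3))
print('glue',cl(onz('top',319,301,.105)),onz('top',319,301,.105))
E
```

```text
dial [0.5442285 0.173784  0.092    ] grip [ 0.5204625 -0.1654     0.12     ]
scene dial [346.53131394 133.48816259] gr [177.26804866 251.1136837 ] [207.80726991 228.26531143]
top dial [247.8957412  221.28160761] gr [472.62711166 238.28319787] [440.77580615 235.80843906]
ptr (np.float64(67.1797059457898), np.float64(0.020789750314188803)) (np.float64(55.544146055200365), np.float64(0.0008254790709233121))
line 67.65709421709525
red (np.float64(-12.277417916533755), np.float64(0.03321176062804226)) (np.float64(-16.920687520287213), np.float64(0.023867918543408712))
scene ptr ends (np.float64(54.95450232733457), np.float64(0.02265055541890936)) (np.float64(19.408664305448234), np.float64(0.0057252899341362325))
scene red (np.float64(-15.468998009547974), np.float64(0.03688349081968281))
padfront [24.6  0.6] box front [93.4 -5.6] back [136.   -2.3] stop [151.8   1.6]
grips [-98.8  -0.3] [-149.4    1. ]
[[ 0.301  0.954 -0.001]
 [ 0.954 -0.301 -0.002]
 [-0.002 -0.    -1.   ]]
glue [ 85.8 119.8] [0.41571167 0.05322851 0.105     ]
```

Request:
jog_arm(deltas=[[[0,0,97],[-0.295,0.467,0.09],0.045],[[0,0,97],[-0.295,0.467,0.09],0.045],[[0,0,97],[-0.295,0.467,0.09],0.045],[[0,0,97],[-0.295,0.467,0.09],0.045],[[0,0,97],[-0.295,0.467,0.09],0.045],[[0,0,97],[-0.295,0.467,0.09],0.045],[[0,0,97],[-0.295,0.467,0.09],0.045],[[0,0,97],[-0.295,0.467,0.09],0.045],[[0,0,97],[-0.295,0.467,0.09],0.045],[[0,0,97],[-0.295,0.467,0.09],0.045],[[0,0,97],[-0.295,0.467,0.09],0.045],[[0,0,97],[-0.295,0.467,0.09],0.045]], squeeze=20)

```text
t: 1.1
tool_pos: [0.5073, 0.2172, 0.1502]
tool_rot: [3.119, -0.378, -0.001]
contact_force: [-0.1, 0.7, 0.1]
opening: 0.0447
```

```bash
cat >> h.py <<'E'
def st(target=None,yaw=None):
    o=ctrl.get_obs();M=R.from_rotvec(o['tool_rot']).as_matrix()
    print('t',o['t'],'pos',o['tool_pos'].round(4),'yaw',np.degrees(np.arctan2(M[1,0],M[0,0])).round(2),'zax',M[:,2].round(3),'F',o['contact_force'].round(1),'op',round(o['opening'],4),'j6',o['q'][5].round(2),'tz',o['wrist_torque'].round(2))
    if target is not None:print('shift',(M.T@(np.array(target)-o['tool_pos'])).round(4))
def snap(n,f,box,s):
    im=get_image(n)[:,:,::-1];x0,y0,x1,y1=box
    a=cv2.resize(im[y0:y1,x0:x1],None,fx=s,fy=s,interpolation=cv2.INTER_CUBIC);cv2.imwrite(f'pics/{f}.png',np.clip(a*1.6,0,255).astype('uint8'))
E
python3 -c "
from h import *
st([.5442,.1738,.13])"
```

```text
t 1.1 pos [0.5073 0.2172 0.1502] yaw -13.83 zax [-0. -0. -1.] F [-0.1  0.7  0.1] op 0.0447 j6 0.51 tz [ 0.03 -0.07 -0.01]
shift [0.0462 0.0333 0.0202]
```

Request:
jog_arm(deltas=[[[0,0,10],[0.046,0.033,0.02],0.045],[[0,0,10],[0.046,0.033,0.02],0.045],[[0,0,10],[0.046,0.033,0.02],0.045],[[0,0,10],[0.046,0.033,0.02],0.045],[[0,0,10],[0.046,0.033,0.02],0.045]])

```text
t: 1.52
tool_pos: [0.5432, 0.1768, 0.1308]
tool_rot: [-3.076, 0.637, 0.001]
contact_force: [0.2, -1.1, 0.8]
opening: 0.0452
```

```bash
python3 -c "
from h import *
st([.5442,.1738,.078])
snap('scene','d1',(280,60,430,180),5);snap('top','d2',(190,150,340,270),5)"
```

```text
t 1.5167 pos [0.5432 0.1768 0.1308] yaw -23.4 zax [-0.001  0.    -1.   ] F [ 0.2 -1.1  0.8] op 0.0452 j6 0.59 tz [ 0.01 -0.03 -0.04]
shift [0.0021 0.0023 0.0528]
```

View pics/d1.png

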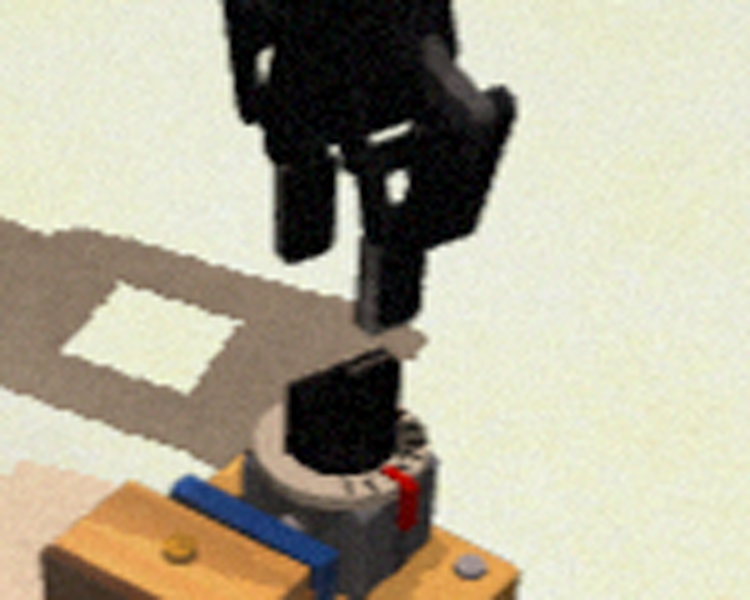

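View pics/d2.png

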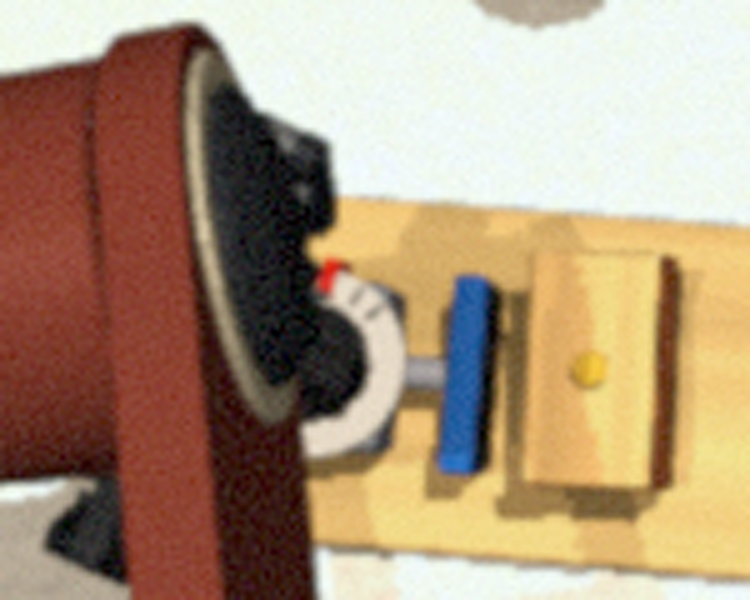

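Request:
jog_arm(deltas=[[[0,0,0],[0.001,0.001,0.02],0.045],[[0,0,0],[0.001,0.001,0.04],0.045],[[0,0,0],[0.001,0.001,0.052],0.045],[[0,0,0],[0.001,0.001,0.052],0.045],[[0,0,0],[0.001,0.001,0.052],0.045]])

```text
t: 2.03
tool_pos: [0.5435, 0.1755, 0.0785]
tool_rot: [3.076, -0.637, -0.002]
contact_force: [0.8, 0.2, -0.3]
opening: 0.0448
```

```bash
python3 -c "
from h import *
st([.5442,.1738,.078])
snap('scene','d3',(280,60,430,180),5)"
```

```text
t 2.0333 pos [0.5435 0.1755 0.0785] yaw -23.39 zax [-0.001 -0.    -1.   ] F [ 0.8  0.2 -0.3] op 0.0448 j6 0.59 tz [ 0.05 -0.01  0.01]
shift [0.0014 0.0013 0.0005]
```

View pics/d3.png

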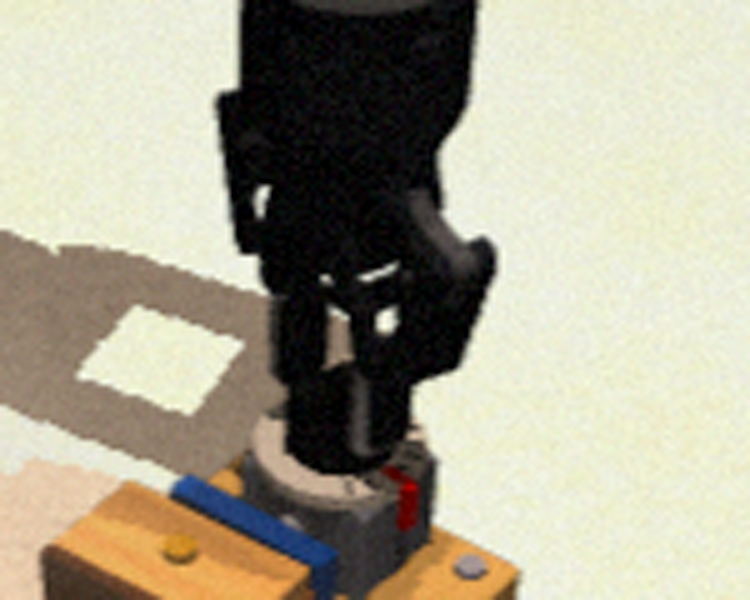

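Fingers straddle the bar above the plate (bar near crop (345,420)). Centre 1 mm more and close.

Request:
jog_arm(deltas=[[[0,0,0],[0.001,0.001,0.001],0.03],[[0,0,0],[0.001,0.001,0.001],0.01],[[0,0,0],[0.001,0.001,0.001],0.005],[[0,0,0],[0.001,0.001,0.001],0.005],[[0,0,0],[0.001,0.001,0.001],0.005],[[0,0,0],[0.001,0.001,0.001],0.005]], squeeze=40)

```text
t: 2.58
tool_pos: [0.5463, 0.1734, 0.0794]
tool_rot: [-3.075, 0.639, -0.005]
contact_force: [3.0, -2.8, 4.9]
opening: 0.0132
```

```bash
python3 -c "
from h import *
st([.5442,.1738,.078])"
```

```text
t 2.5833 pos [0.5463 0.1734 0.0794] yaw -23.47 zax [ 0.003 -0.    -1.   ] F [ 3.  -2.8  4.9] op 0.0132 j6 0.59 tz [-0.45 -0.43  0.06]
shift [-0.0021  0.0005  0.0014]
```

Request:
jog_arm(deltas=[[[0,0,5],[0,0,0],0.005],[[0,0,10],[0,0,0],0.005],[[0,0,15],[0,0,0],0.005],[[0,0,20],[0,0,0],0.005],[[0,0,25],[0,0,0],0.005],[[0,0,30],[0,0,0],0.005],[[0,0,35],[0,0,0],0.005],[[0,0,40],[0,0,0],0.005],[[0,0,45],[0,0,0],0.005],[[0,0,50],[0,0,0],0.005],[[0,0,50],[0,0,0],0.005],[[0,0,50],[0,0,0],0.005]])

```text
t: 3.58
tool_pos: [0.5456, 0.1742, 0.0794]
tool_rot: [-2.515, 1.879, -0.001]
contact_force: [-0.7, -1.8, 6.2]
opening: 0.0132
```

```bash
python3 -c "
from h import *
st([.5442,.1738,.078])
snap('scene','d4',(280,60,430,180),5);snap('top','d5',(190,150,340,270),5)"
```

```text
t 3.5833 pos [0.5456 0.1742 0.0794] yaw -73.51 zax [ 0.002  0.001 -1.   ] F [-0.7 -1.8  6.2] op 0.0132 j6 1.46 tz [ 0.   -0.04 -0.08]
shift [0.     0.0014 0.0014]
```

View pics/d4.png

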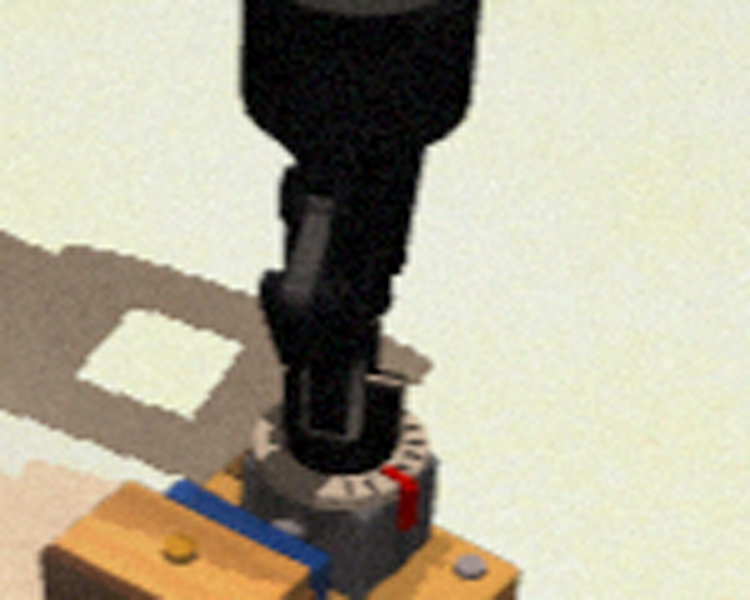

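View pics/d5.png

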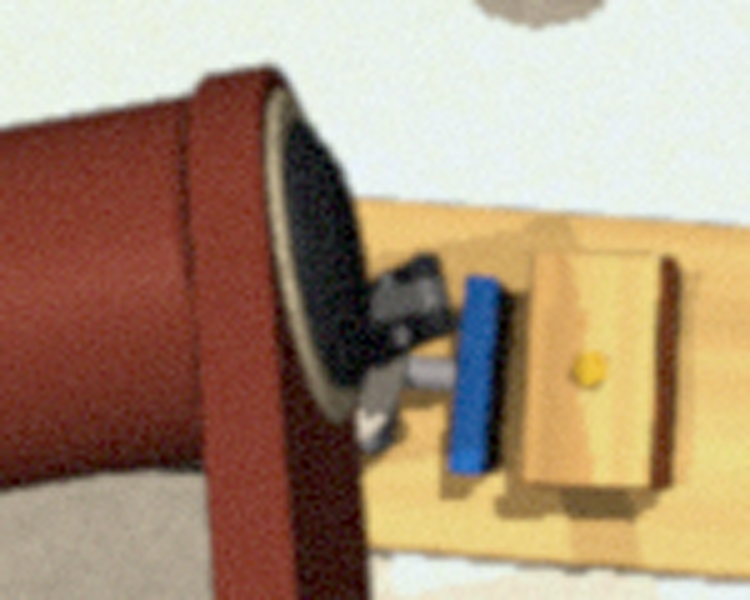

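```bash
python3 - <<'E'
from h import *
im=get_image('scene')[:,:,::-1];hsv=cv2.cvtColor(im,cv2.COLOR_BGR2HSV)
a=cv2.resize(im[130:180,325:385],None,fx=12,fy=12,interpolation=cv2.INTER_NEAREST);cv2.imwrite('pics/d6.png',np.clip(a*1.6,0,255).astype('uint8'))
D=np.array([.5456,.1742])
def ang(p):d=p[:2]-D;return np.degrees(np.arctan2(d[1],d[0])).round(1),np.linalg.norm(d).round(4)
for n,u,v in(('scene',280+388/5,60+474/5),('scene',280+410/5,60+484/5),('top',255.5,203.5),('top',255.3,209)):
    for z in(.0725,.074):print(n,z,ang(onz(n,u,v,z)))
for u,v in((370,378),(408,382)):print('ptr',ang(onz('scene',280+u/5,60+v/5,.0995)))
t=cv2.imread('pics/top0.png');h=cv2.cvtColor(t,cv2.COLOR_BGR2HSV)
m=cv2.inRange(h,(0,140,60),(6,255,255))|cv2.inRange(h,(172,140,60),(180,255,255))
ys,xs=np.nonzero(m);k=(abs(xs-255)<15)&(abs(ys-206)<15);print(list(zip(xs[k],ys[k])))
E
```

```text
scene 0.0725 (np.float64(-20.5), np.float64(0.0333))
scene 0.074 (np.float64(-22.5), np.float64(0.0347))
scene 0.0725 (np.float64(-16.3), np.float64(0.0424))
scene 0.074 (np.float64(-18.0), np.float64(0.0437))
top 0.0725 (np.float64(-13.5), np.float64(0.032))
top 0.074 (np.float64(-14.1), np.float64(0.0319))
top 0.0725 (np.float64(-18.9), np.float64(0.0227))
top 0.074 (np.float64(-19.7), np.float64(0.0227))
ptr (np.float64(8.6), np.float64(0.0133))
ptr (np.float64(17.0), np.float64(0.0268))
[(np.int64(256), np.int64(202)), (np.int64(255), np.int64(203)), (np.int64(256), np.int64(203)), (np.int64(257), np.int64(203)), (np.int64(258), np.int64(203)), (np.int64(255), np.int64(204)), (np.int64(256), np.int64(204)), (np.int64(255), np.int64(205)), (np.int64(256), np.int64(205)), (np.int64(254), np.int64(206)), (np.int64(255), np.int64(206)), (np.int64(254), np.int64(207)), (np.int64(255), np.int64(207)), (np.int64(254), np.int64(208)), (np.int64(255), np.int64(208))]
```

View pics/d6.png

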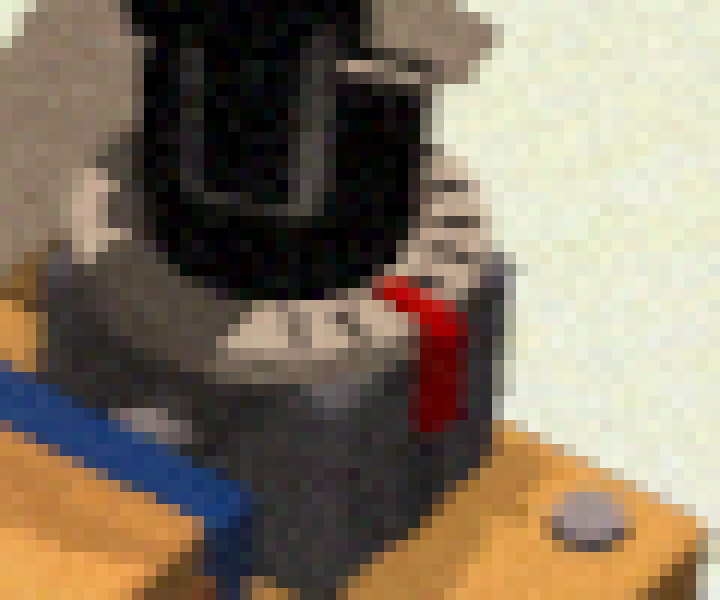

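Request:
jog_arm(deltas=[[[0,0,5],[0,0,0],0.005],[[0,0,10],[0,0,0],0.005],[[0,0,15],[0,0,0],0.005],[[0,0,20],[0,0,0],0.005],[[0,0,24],[0,0,0],0.005],[[0,0,27],[0,0,0],0.005],[[0,0,28],[0,0,0],0.005],[[0,0,28],[0,0,0],0.005],[[0,0,28],[0,0,0],0.005]])

```text
t: 4.48
tool_pos: [0.5455, 0.1749, 0.0794]
tool_rot: [-1.986, 2.43, 0.001]
contact_force: [1.1, 2.3, 6.3]
opening: 0.0131
```

```bash
python3 - <<'E'
from h import *
st()
im=get_image('scene')[:,:,::-1]
a=cv2.resize(im[120:180,325:385],None,fx=10,fy=10,interpolation=cv2.INTER_NEAREST);cv2.imwrite('pics/d7.png',np.clip(a*1.6,0,255).astype('uint8'))
E
```

```text
t 4.4833 pos [0.5455 0.1749 0.0794] yaw -101.49 zax [ 0.002  0.003 -1.   ] F [1.1 2.3 6.3] op 0.0131 j6 1.95 tz [ 0.31 -0.06 -0.12]
```

View pics/d7.png

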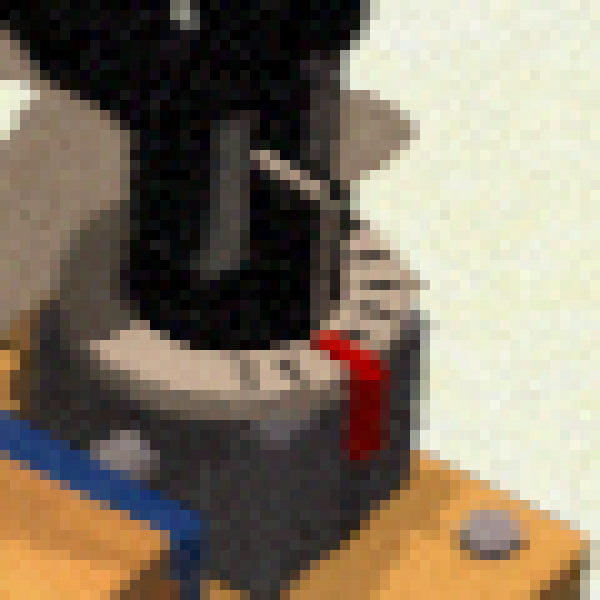

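Request:
jog_arm(deltas=[[[0,0,0],[0,0,0],0.03],[[0,0,0],[0,0,0],0.045],[[0,0,0],[0,0,-0.002],0.045],[[0,0,0],[0,0,-0.04],0.045],[[0,0,0],[0,0,-0.08],0.085],[[0,0,0],[0,0,-0.1],0.085],[[0,0,0],[0,0,-0.1],0.085]])

```text
t: 5.12
tool_pos: [0.5479, 0.1743, 0.1845]
tool_rot: [-1.983, 2.425, -0.007]
contact_force: [0.4, 0.3, 0.4]
opening: 0.079
```

```bash
python3 - <<'E'
from h import *
st([.5205,-.1654,.18])
E
```

```text
t 5.1167 pos [0.5479 0.1743 0.1845] yaw -101.47 zax [ 0.01   0.002 -1.   ] F [0.4 0.3 0.4] op 0.079 j6 1.95 tz [ 0.02  0.03 -0.03]
shift [ 0.3383 -0.0407  0.0036]
```

Request:
jog_arm(deltas=[[[0,0,-7.5],[0.338,-0.041,0],0.085],[[0,0,-7.5],[0.338,-0.041,0],0.085],[[0,0,-7.5],[0.338,-0.041,0],0.085],[[0,0,-7.5],[0.338,-0.041,0],0.085],[[0,0,-7.5],[0.338,-0.041,0],0.085],[[0,0,-7.5],[0.338,-0.041,0],0.085],[[0,0,-7.5],[0.338,-0.041,0],0.085],[[0,0,-7.5],[0.338,-0.041,0],0.085],[[0,0,-7.5],[0.338,-0.041,0],0.085],[[0,0,-7.5],[0.338,-0.041,0],0.085],[[0,0,-7.5],[0.338,-0.041,0],0.085],[[0,0,-7.5],[0.338,-0.041,0],0.085]])

```text
t: 6.12
tool_pos: [0.5174, -0.1644, 0.177]
tool_rot: [2.144, -2.296, -0.003]
contact_force: [0.1, 0.4, 1.0]
opening: 0.085
```

```bash
python3 - <<'E'
from h import *
st([.5205,-.1654,.104])
snap('scene','e1',(120,120,280,280),3.7);snap('top','e2',(220,180,360,280),5.5)
im=get_image('scene')[:,:,::-1]
a=cv2.resize(im[120:180,325:385],None,fx=10,fy=10,interpolation=cv2.INTER_NEAREST);cv2.imwrite('pics/e3.png',np.clip(a*1.6,0,255).astype('uint8'))
E
```

```text
t 6.1167 pos [ 0.5174 -0.1644  0.177 ] yaw -93.91 zax [-0.001  0.001 -1.   ] F [0.1 0.4 1. ] op 0.085 j6 1.19 tz [-0.03  0.04  0.04]
shift [ 0.0009 -0.0032  0.073 ]
```

View pics/e1.png

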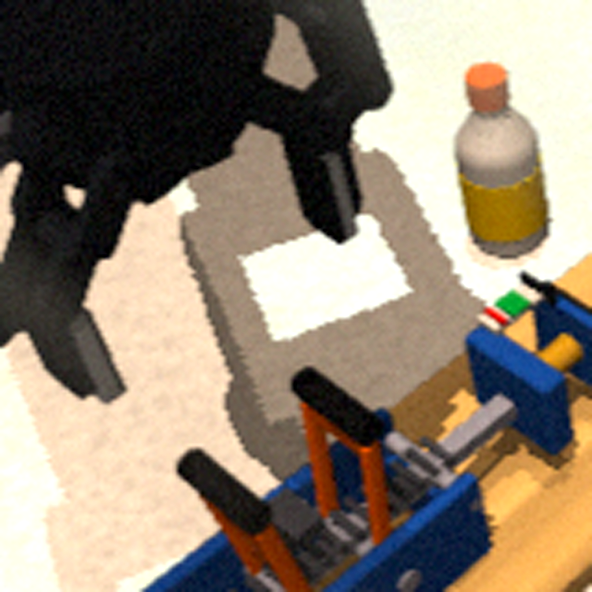

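View pics/e2.png

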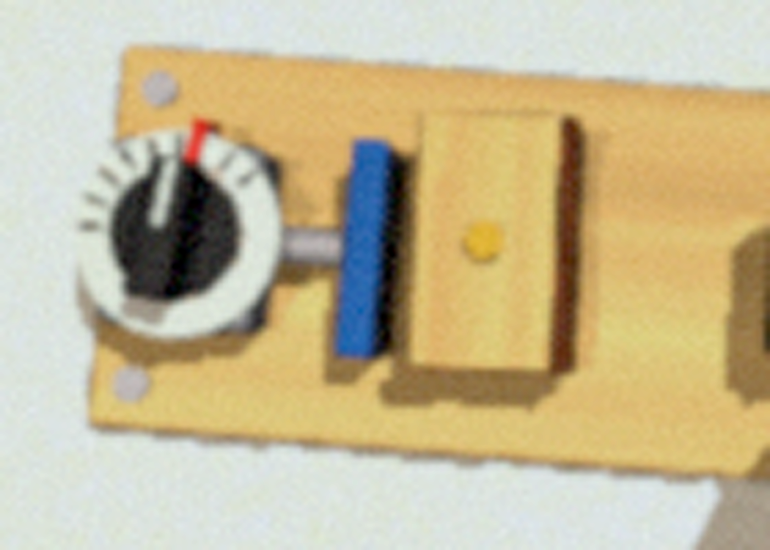

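View pics/e3.png

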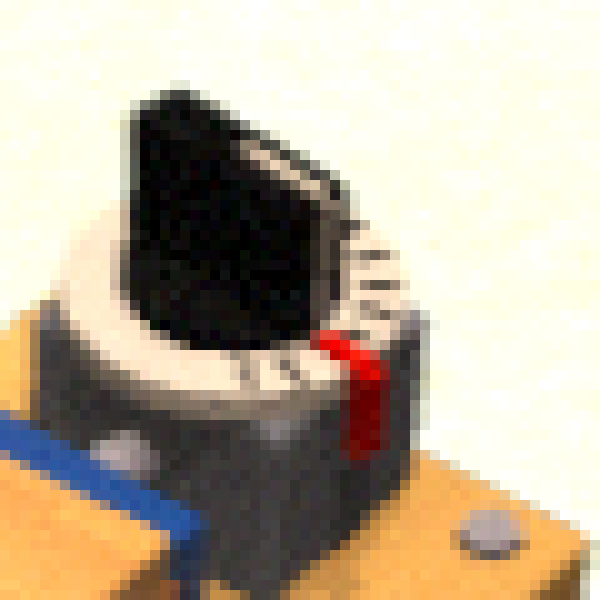

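```bash
python3 - <<'E'
from h import *
im=get_image('top')[:,:,::-1].copy();g=cv2.cvtColor(im,cv2.COLOR_BGR2HSV)
c=np.array([.5292,-.0407]);
# rectify onto planes: 0.25mm... 0.2 mm/px around dial
def rect(z,C,n=320,s=.00025):
    src=np.float32([proj('top',[C[0]+a*n/2*s,C[1]+b*n/2*s,z]) for a,b in((1,1),(1,-1),(-1,-1),(-1,1))])
    H=cv2.getPerspectiveTransform(np.float32([(0,0),(n,0),(n,n),(0,n)]),src)
    return cv2.warpPerspective(im,H,(n,n),flags=cv2.INTER_CUBIC|cv2.WARP_INVERSE_MAP)
C=(.5455,.1745)
a=rect(.0725,C);b=rect(.0995,C)
for k in(a,b):cv2.drawMarker(k,(160,160),(255,0,255),0,12)
o=np.clip(np.hstack([cv2.resize(a,(400,400)),cv2.resize(b,(400,400))])*1.6,0,255).astype('uint8');cv2.imwrite('pics/e4.png',o)
E
```

```text
(no output)
```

View pics/e4.png

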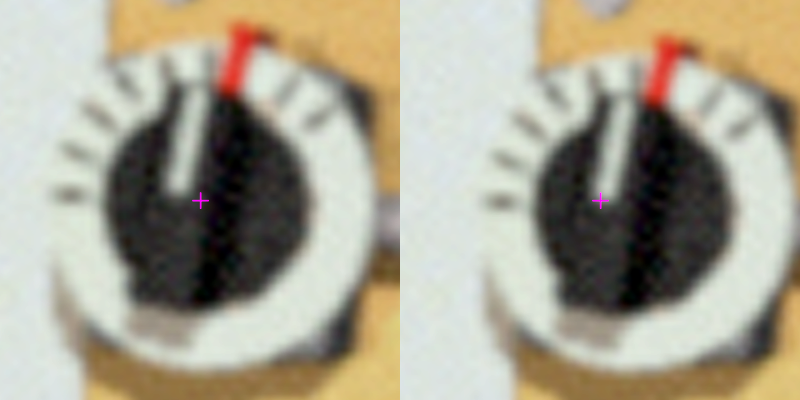

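```bash
python3 - <<'E'
from h import *
n=640;s=.000125;C=(.5455,.1745)
def rect(im,z):
    src=np.float32([proj('top',[C[0]+a*n/2*s,C[1]+b*n/2*s,z]) for a,b in((1,1),(1,-1),(-1,-1),(-1,1))])
    H=cv2.getPerspectiveTransform(np.float32([(0,0),(n,0),(n,n),(0,n)]),src)
    return cv2.warpPerspective(im,H,(n,n),flags=cv2.INTER_LINEAR|cv2.WARP_INVERSE_MAP)
im=np.mean([get_image('top')[:,:,::-1].astype(float) for _ in range(4)],0).astype('uint8')
a=rect(im,.0725);b=rect(im,.0995)
h=cv2.cvtColor(a,cv2.COLOR_BGR2HSV)
red=cv2.inRange(h,(0,120,60),(8,255,255))|cv2.inRange(h,(170,120,60),(180,255,255));red[200:]=0;red[:, :300]=0
def fit(m):
    p=np.argwhere(m>0)[:,::-1].astype(np.float32);v=cv2.fitLine(p,2,0,.01,.01).ravel();return np.degrees(np.arctan(v[0]/-v[1])),v[2:],len(p)
print('red tilt',fit(red))
g=cv2.cvtColor(b,cv2.COLOR_BGR2GRAY)
pt=((g>75)*255).astype('uint8')
# pointer region: inside bar
msk=np.zeros_like(pt);cv2.rectangle(msk,(300,175),(400,330),255,-1);pt&=msk
print('ptr tilt',fit(pt))
cv2.imwrite('pics/e5.png',np.hstack([pt[150:400,150:500],red[0:250,150:500]]))
# plate circle from white threshold
gg=cv2.cvtColor(a,cv2.COLOR_BGR2GRAY);hh=h
E
```

```text
red tilt (np.float32(19.679909), array([379.45203,  96.59278], dtype=float32), 4128)
ptr tilt (np.float32(10.363408), array([340.5794 , 243.84535], dtype=float32), 5794)
```

View pics/e5.png

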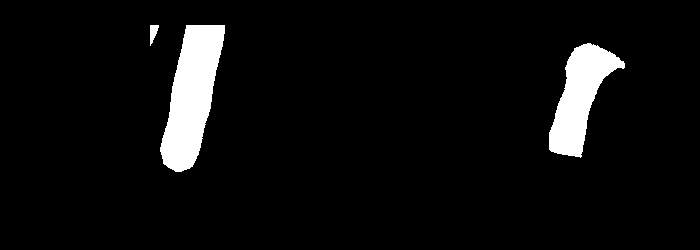

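Request:
jog_arm(deltas=[[[0,0,0],[0,-0.002,0.02],0.085],[[0,0,0],[0.001,-0.002,0.04],0.085],[[0,0,0],[0.001,-0.002,0.06],0.085],[[0,0,0],[0.001,-0.002,0.075],0.085],[[0,0,0],[0.001,-0.002,0.079],0.085],[[0,0,0],[0.001,-0.002,0.079],0.085],[[0,0,0],[0.001,-0.002,0.079],0.085]], squeeze=30)

```text
t: 7.1
tool_pos: [0.5201, -0.167, 0.0996]
tool_rot: [-2.143, 2.297, -0.001]
contact_force: [0.5, 0.1, 0.0]
opening: 0.0851
```

```bash
python3 - <<'E'
from h import *
st([.5205,-.1654,.098])
snap('scene','f1',(120,120,280,280),3.7)
E
```

```text
t 7.1 pos [ 0.5201 -0.167   0.0996] yaw -93.96 zax [ 0.001 -0.    -1.   ] F [0.5 0.1 0. ] op 0.0851 j6 1.19 tz [ 0.02  0.03 -0.01]
shift [-0.0017 -0.0003  0.0016]
```

View pics/f1.png

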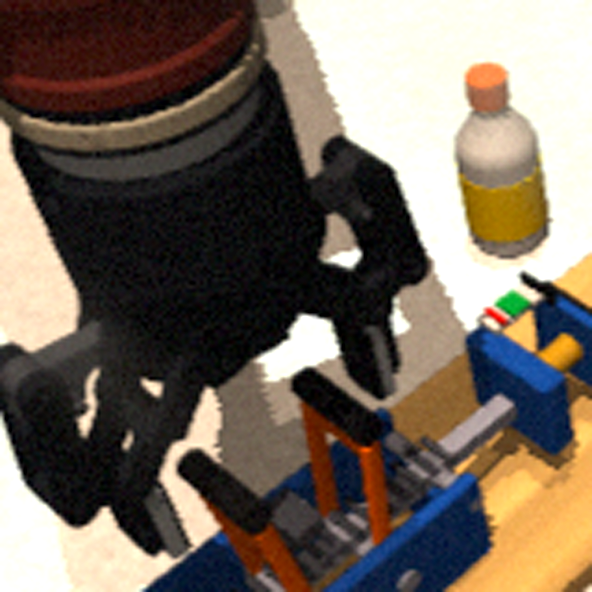

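Request:
jog_arm(deltas=[[[0,0,0],[-0.001,0,0.001],0.07],[[0,0,0],[-0.001,0,0.001],0.06],[[0,0,0],[-0.001,0,0.001],0.055],[[0,0,0],[-0.001,0,0.001],0.05],[[0,0,0],[-0.001,0,0.001],0.045],[[0,0,0],[-0.001,0,0.001],0.04],[[0,0,0],[-0.001,0,0.001],0.036],[[0,0,0],[-0.001,0,0.001],0.033],[[0,0,0],[-0.001,0,0.001],0.031],[[0,0,0],[-0.001,0,0.001],0.031],[[0,0,0],[-0.001,0,0.001],0.031]], squeeze=25)

```text
t: 8.07
tool_pos: [0.522, -0.1647, 0.1019]
tool_rot: [-2.14, 2.293, -0.002]
contact_force: [-2.1, 8.1, 12.8]
opening: 0.0313
```

```bash
cat >> h.py <<'E'
def pics(k):
    import numpy as np
    for n,box,s in(('scene',(130,110,360,310),2.9),):
        pass
    A=get_image('scene')[110:310,130:360,::-1];B=get_image('top')[170:280,220:400,::-1]
    A=cv2.resize(A,None,fx=2,fy=2,interpolation=cv2.INTER_CUBIC);B=cv2.resize(B,None,fx=1.85,fy=1.85,interpolation=cv2.INTER_CUBIC)
    c=np.zeros((400,793,3),np.uint8);c[:400,:460]=A;c[:B.shape[0],460:460+B.shape[1]]=B[:,:333]
    B2=get_image('scene')[190:240,240:300,::-1];B2=cv2.resize(B2,None,fx=3.8,fy=3.8,interpolation=cv2.INTER_CUBIC);c[205:205+190,460:460+228]=B2
    cv2.imwrite(f'pics/{k}.png',np.clip(c*1.6,0,255).astype('uint8'))
E
python3 - <<'E'
from h import *
st([.5205,-.1654,.098])
pics('g1')
E
```

```text
t 8.0667 pos [ 0.522  -0.1647  0.1019] yaw -93.95 zax [ 0.005  0.002 -1.   ] F [-2.1  8.1 12.8] op 0.0313 j6 1.19 tz [1.44 0.33 0.03]
shift [0.0008 0.0015 0.0039]
```

View pics/g1.png

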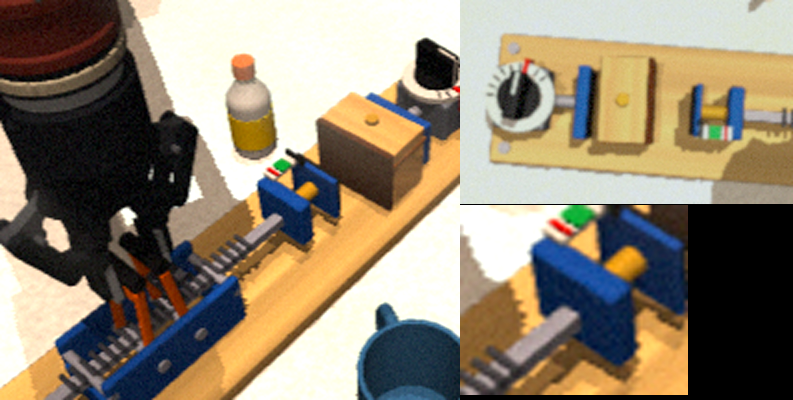

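Request:
jog_arm(deltas=[[[0,0,0],[-0.002,0,0],0.038],[[0,0,0],[-0.002,0,0],0.046],[[0,0,0],[-0.002,0,0],0.054],[[0,0,0],[-0.002,0,0],0.062],[[0,0,0],[-0.002,0,0],0.068],[[0,0,0],[-0.002,0,0],0.07],[[0,0,0],[-0.002,0,0],0.07],[[0,0,0],[-0.002,0,0],0.07]])

```text
t: 8.88
tool_pos: [0.5197, -0.1639, 0.0976]
tool_rot: [2.143, -2.297, -0.001]
contact_force: [-0.2, -0.8, -0.3]
opening: 0.0698
```

```bash
python3 - <<'E'
from h import *
st([.5205,-.1654,.098])
pics('g2')
E
```

```text
t 8.8833 pos [ 0.5197 -0.1639  0.0976] yaw -93.97 zax [-0.001  0.    -1.   ] F [-0.2 -0.8 -0.3] op 0.0698 j6 1.2 tz [0.02 0.02 0.  ]
shift [ 0.0015 -0.0009 -0.0004]
```

View pics/g2.png

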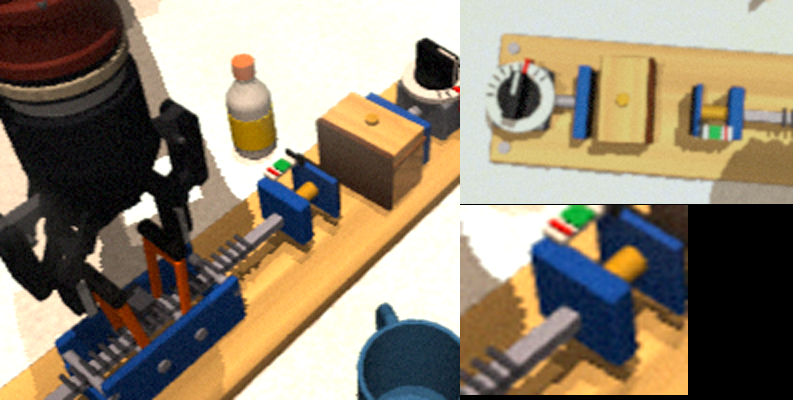

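Request:
jog_arm(deltas=[[[0,0,0],[0,0,0],0.06],[[0,0,0],[0,0,0],0.055],[[0,0,0],[0,0,0],0.05],[[0,0,0],[0,0,0],0.045],[[0,0,0],[0,0,0],0.04],[[0,0,0],[0,0,0],0.036],[[0,0,0],[0,0,0],0.033],[[0,0,0],[0,0,0],0.031],[[0,0,0],[0,0,0],0.031],[[0,0,0],[0,0,0],0.031]])

```text
t: 9.87
tool_pos: [0.5212, -0.1645, 0.1011]
tool_rot: [-2.143, 2.296, -0.004]
contact_force: [-4.1, 2.2, 13.3]
opening: 0.0311
```

```bash
cat >> h.py <<'E'
ex=np.array([.0699,.9976]);ey=np.array([-.9976,.0699]);c0=np.array([.5292,-.0407])
def cl(p):d=p[:2]-c0;return np.round([d@ex*1e3,d@ey*1e3],1)
def rectclamp(im,n,z,x0,x1,y0,y1,s):
    W,H=int((x1-x0)/s),int((y1-y0)/s)
    src=np.float32([proj(n,np.append(c0+ex*x+ey*y,z)) for x,y in((x0,y0),(x1,y0),(x1,y1),(x0,y1))])
    M=cv2.getPerspectiveTransform(np.float32([(0,0),(W,0),(W,H),(0,H)]),src)
    return cv2.warpPerspective(im,M,(W,H),flags=cv2.INTER_LINEAR|cv2.WARP_INVERSE_MAP)
E
python3 - <<'E'
from h import *
st()
pics('g3')
im=get_image('top')[:,:,::-1].copy()
a=rectclamp(im,'top',.078,0,.2,-.05,.05,.00025)
for k in range(0,800,40):cv2.line(a,(k,0),(k,8 if k%200 else 20),(0,0,255),1)
cv2.imwrite('pics/g3b.png',np.clip(a*1.6,0,255).astype('uint8'))
E
```

```text
t 9.8667 pos [ 0.5212 -0.1645  0.1011] yaw -93.96 zax [ 0.002 -0.001 -1.   ] F [-4.1  2.2 13.3] op 0.0311 j6 1.2 tz [0.22 0.73 0.03]
```

View pics/g3.png

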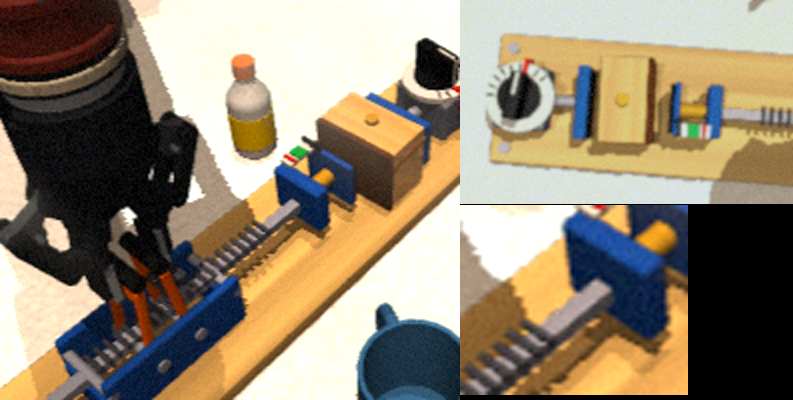

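View pics/g3b.png

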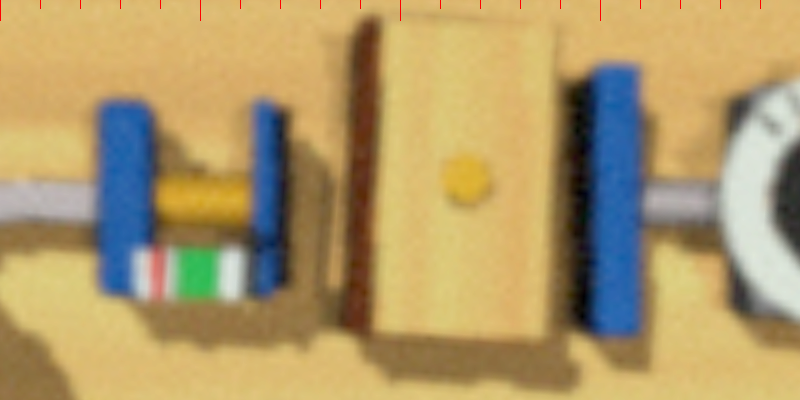

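Request:
jog_arm(deltas=[[[0,0,0],[-0.0005,0,0],0.038],[[0,0,0],[-0.0005,0,0],0.046],[[0,0,0],[-0.0005,0,0],0.054],[[0,0,0],[-0.0005,0,0],0.062],[[0,0,0],[-0.0005,0,0],0.068],[[0,0,0],[-0.0005,0,0],0.07],[[0,0,0],[-0.0005,0,0],0.07],[[0,0,0],[-0.0005,0,0],0.07]])

```text
t: 10.73
tool_pos: [0.5197, -0.1633, 0.0976]
tool_rot: [2.143, -2.297, -0.001]
contact_force: [0.5, 0.6, 0.2]
opening: 0.07
```

Request:
jog_arm(deltas=[[[0,0,0],[0,0,0],0.062],[[0,0,0],[0,0,0],0.058],[[0,0,0],[0,0,0],0.055],[[0,0,0],[0,0,0],0.052],[[0,0,0],[0,0,0],0.049],[[0,0,0],[0,0,0],0.046],[[0,0,0],[0,0,0],0.043],[[0,0,0],[0,0,0],0.04],[[0,0,0],[0,0,0],0.038],[[0,0,0],[0,0,0],0.036],[[0,0,0],[0,0,0],0.036]])

```text
t: 11.65
tool_pos: [0.5213, -0.1645, 0.101]
tool_rot: [-2.143, 2.297, -0.006]
contact_force: [-3.4, -0.4, 10.6]
opening: 0.0365
```

```bash
cat >> h.py <<'E'
def look(k):
    st();A=get_image('scene')[130:250,220:380,::-1];A=cv2.resize(A,None,fx=3.3,fy=2.5*1.32,interpolation=cv2.INTER_CUBIC)
    im=get_image('top')[:,:,::-1].copy();a=rectclamp(im,'top',.078,0.03,.2,-.05,.05,.00025)
    c=np.zeros((600,700,3),np.uint8);a=cv2.resize(a,None,fx=.5,fy=.5)if 0 else a
    a=a[100:300];c[:200,:a.shape[1]]=a;c[204:204+A.shape[0],:A.shape[1]]=A
    cv2.imwrite(f'pics/{k}.png',np.clip(c*1.6,0,255).astype('uint8'))
E
python3 - <<'E'
from h import *
look('h1')
E
```

```text
t 11.65 pos [ 0.5213 -0.1645  0.101 ] yaw -93.97 zax [ 0.003 -0.002 -1.   ] F [-3.4 -0.4 10.6] op 0.0365 j6 1.2 tz [-0.24  0.56 -0.02]
```

View pics/h1.png

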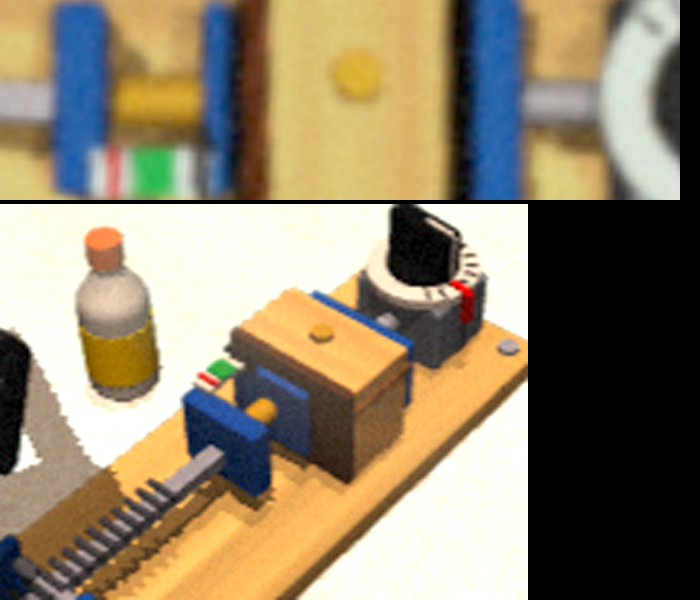

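Request:
jog_arm(deltas=[[[0,0,0],[0,0,0],0.034],[[0,0,0],[0,0,0],0.032],[[0,0,0],[0,0,0],0.031],[[0,0,0],[0,0,0],0.031],[[0,0,0],[0,0,0],0.031]])

```text
t: 12.17
tool_pos: [0.5213, -0.1645, 0.1013]
tool_rot: [-2.143, 2.296, -0.006]
contact_force: [-4.8, -0.3, 12.9]
opening: 0.0312
```

```bash
python3 - <<'E'
from h import *
look('h2')
E
```

```text
t 12.1667 pos [ 0.5213 -0.1645  0.1013] yaw -93.96 zax [ 0.003 -0.002 -1.   ] F [-4.8 -0.3 12.9] op 0.0312 j6 1.2 tz [-0.09  0.77 -0.  ]
```

View pics/h2.png

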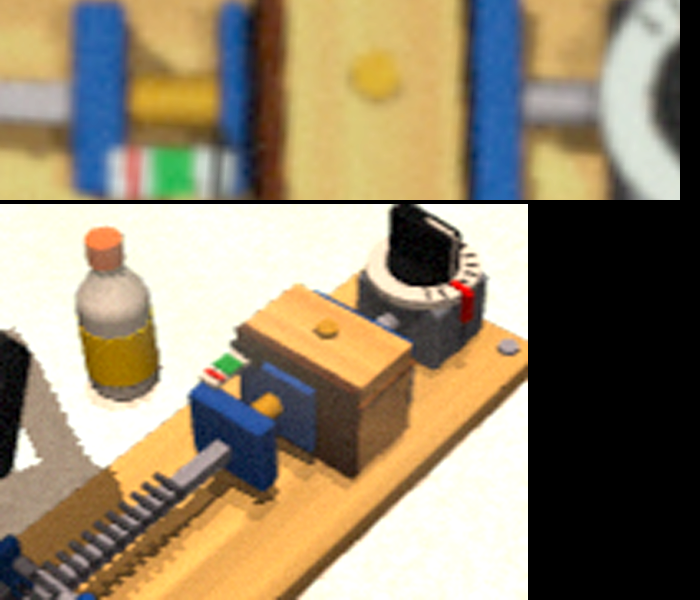

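Request:
jog_arm(deltas=[[[0,0,0],[0,0,0],0.038],[[0,0,0],[0,0,0],0.046],[[0,0,0],[0,0,0],0.054],[[0,0,0],[0,0,0],0.062],[[0,0,0],[0,0,0],0.068],[[0,0,0],[0,0,0],0.07],[[0,0,0],[0,0,0],0.07],[[0,0,0],[0,0,0],0.07]])

```text
t: 12.93
tool_pos: [0.5197, -0.1632, 0.0975]
tool_rot: [2.143, -2.297, -0.001]
contact_force: [-0.4, 0.6, 0.1]
opening: 0.0698
```

Request:
jog_arm(deltas=[[[0,0,0],[0,0,0],0.062],[[0,0,0],[0,0,0],0.059],[[0,0,0],[0,0,0],0.057],[[0,0,0],[0,0,0],0.055],[[0,0,0],[0,0,0],0.053],[[0,0,0],[0,0,0],0.051],[[0,0,0],[0,0,0],0.05],[[0,0,0],[0,0,0],0.05],[[0,0,0],[0,0,0],0.05]])

```text
t: 13.68
tool_pos: [0.5203, -0.1644, 0.1003]
tool_rot: [2.142, -2.296, 0.002]
contact_force: [-6.7, -1.2, 11.9]
opening: 0.0506
```

```bash
python3 - <<'E'
from h import *
look('h3')
E
```

```text
t 13.6833 pos [ 0.5203 -0.1644  0.1003] yaw -93.97 zax [ 0.    -0.002 -1.   ] F [-6.7 -1.2 11.9] op 0.0506 j6 1.2 tz [-0.4   1.08 -0.01]
```

View pics/h3.png

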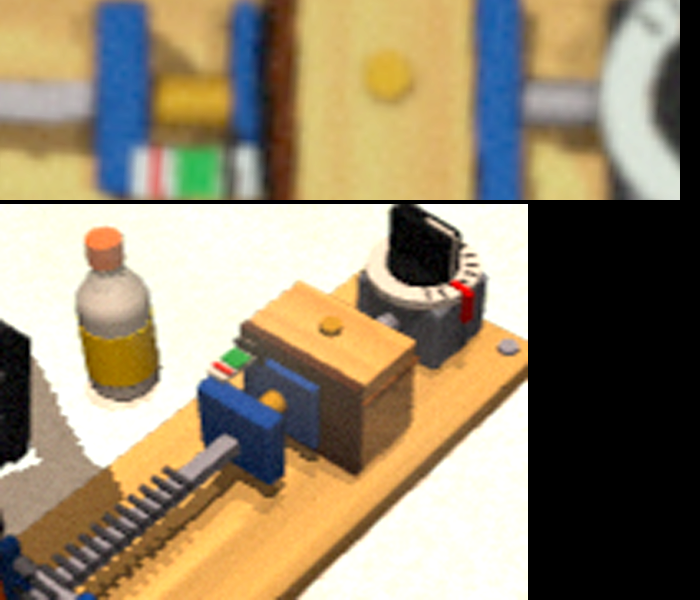

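Request:
jog_arm(deltas=[[[0,0,0],[0,0,0],0.0485],[[0,0,0],[0,0,0],0.047],[[0,0,0],[0,0,0],0.0455],[[0,0,0],[0,0,0],0.044],[[0,0,0],[0,0,0],0.043],[[0,0,0],[0,0,0],0.043],[[0,0,0],[0,0,0],0.043]])

```text
t: 14.37
tool_pos: [0.5205, -0.1645, 0.1014]
tool_rot: [2.143, -2.296, 0.003]
contact_force: [-8.9, -0.7, 16.9]
opening: 0.0433
```

```bash
python3 - <<'E'
from h import *
look('h4')
E
```

```text
t 14.3667 pos [ 0.5205 -0.1645  0.1014] yaw -93.96 zax [ 0.001 -0.002 -1.   ] F [-8.9 -0.7 16.9] op 0.0433 j6 1.2 tz [-0.14  1.36 -0.02]
```

View pics/h4.png

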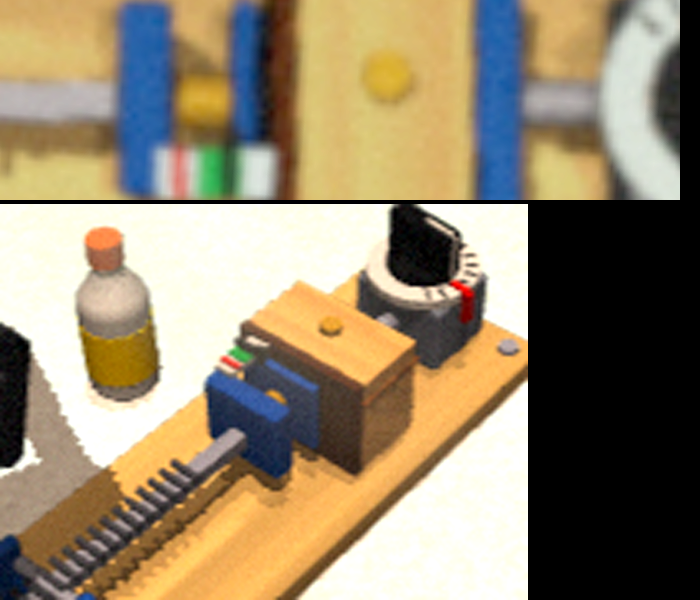

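Request:
jog_arm(deltas=[[[0,0,0],[0,0,0],0.042],[[0,0,0],[0,0,0],0.041],[[0,0,0],[0,0,0],0.0408],[[0,0,0],[0,0,0],0.0408],[[0,0,0],[0,0,0],0.0408],[[0,0,0],[0,0,0],0.0408],[[0,0,0],[0,0,0],0.0408],[[0,0,0],[0,0,0],0.0408]])

```text
t: 15.13
tool_pos: [0.5206, -0.1645, 0.1018]
tool_rot: [2.143, -2.296, 0.003]
contact_force: [-9.5, -0.1, 18.4]
opening: 0.0413
```

```bash
python3 - <<'E'
from h import *
look('h5')
im=get_image('top')[:,:,::-1].copy();cv2.imwrite('pics/h6.png',np.clip(cv2.resize(im[170:280,220:370],None,fx=5,fy=5,interpolation=cv2.INTER_CUBIC)*1.6,0,255).astype('uint8'))
E
```

```text
t 15.1333 pos [ 0.5206 -0.1645  0.1018] yaw -93.95 zax [ 0.001 -0.002 -1.   ] F [-9.5 -0.1 18.4] op 0.0413 j6 1.2 tz [-0.14  1.5   0.  ]
```

View pics/h5.png

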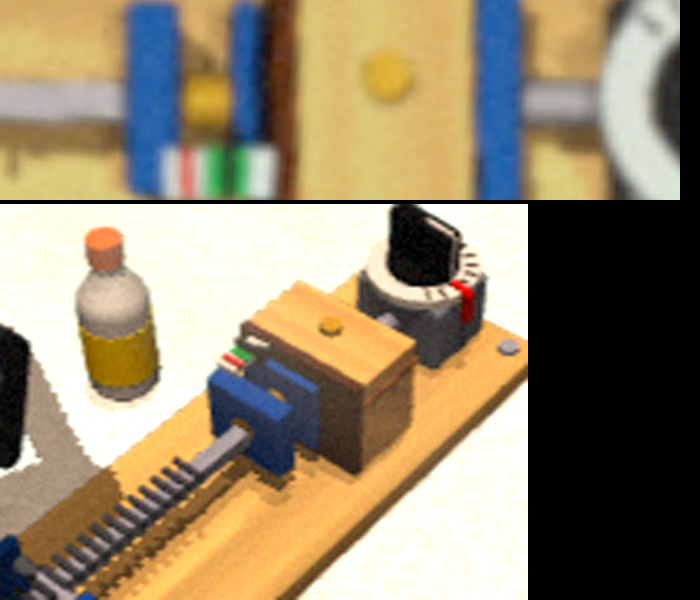

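View pics/h6.png

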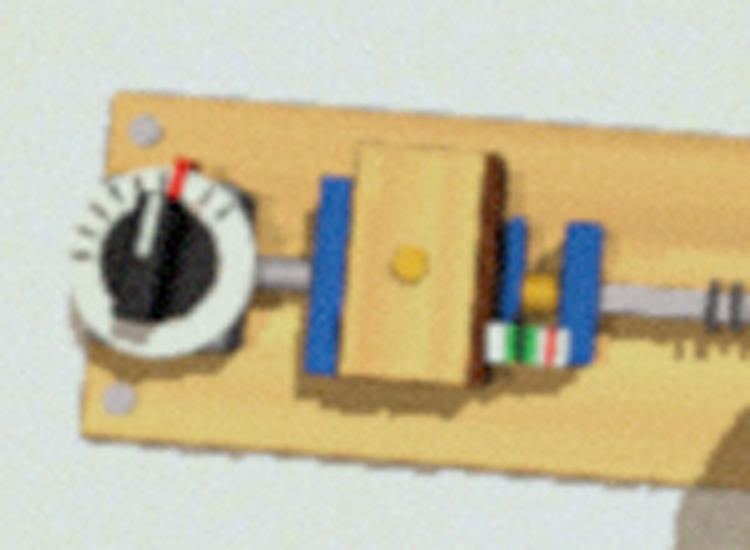

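```bash
python3 - <<'E'
from h import *
from station import job
st();print(job.finish_job())
E
```

```text
t 15.2833 pos [ 0.5206 -0.1645  0.1018] yaw -93.96 zax [ 0.001 -0.002 -1.   ] F [-10.1  -0.8  18. ] op 0.0414 j6 1.2 tz [-0.06  1.55  0.02]
the job is handed in; nothing more can be done
None
```

I set the dial to the red index mark, clamped the tea box, and handed the job in at about 15.3 s of the 72 s allowed. The arm was still squeezing the levers at that point.

- **Dial:** I gripped the bar once and turned it about 78° clockwise. By the gripper's yaw and the pointer's direction in the top view it stands at about 1.70 rad. The colour-mask line fit disagreed: it gave the red mark a tilt of 19.7° and the pointer 10.4°. I set that fit aside because its masks included stray pixels. My hand readings gave about 8–12° for the mark and 11.5–14° for the pointer, against 11.4° expected.
- **Pumping:** Three full pumps brought the pad up to the box and pushed the box to the back stop. A fourth, partial squeeze, held at a 41 mm finger opening, pressed the pad in.
- **Clamping:** The last pictures show the box square between the pad and the back stop. The pointer is near the middle of the green band, about 11–12 mm pressed in by my reading. The pad never came close to bottoming.
- **Other objects and forces:** The glue bottle looked unmoved and the arm stayed clear of the mug and tin, though I took no final picture of those two. The tool force while squeezing was about 20 N. It includes an upward pull of about 18 N from the fingers gripping the levers, and it was steady over the last readings.

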